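Tip a standing battery pack onto its charger and push it home

ROBOT

A 6-joint arm with a two-finger parallel gripper is mounted at the origin on the work surface. World frame = base frame: x ahead of the robot, y to its left, z up, the work surface at z = 0. Lengths are in mm, angles in degrees, forces in N, time in s.
With the tool pointing down it reaches from about 350 to 850 mm from the base axis. Payload 8.1 kg.
Tool frame: the origin (TCP) lies on the centre line of the jaws, within the pads' length; the fingertips stand 19 mm ahead of it and the grasp point (between the pads) is the TCP; z points along the fingers, y is the line along which they close (so a half turn about z gives the same grasp; the last joint's range is limited). The gripper opens to 85 mm and grips with 20 to 120 N. Pads are 22 mm wide; open, the fingers measure 114 mm over their backs; the gripper's body (76 mm by 85 mm) begins 54 mm behind the grasp point. The pads swing forward as they close: fully open they stand 13 mm farther back than shut.
Start: joints at [62.028, 7.471, 85.268, -0, 87.261, -4.893], TCP at [235.177, 551.994, 250.292] pointing down, gripper open.
Joint ranges: [-169.43, 169.43], [-51.17, 129.36], [1.28, 143.12], [-76.62, 256.62], [0, 156.53], [-152.29, 152.29]. Speed limits (degrees/s): [136.94, 136.94, 159.86, 180, 180, 180].

INTERFACE

Orientations are given as [roll, pitch, yaw] about the fixed x, y, z axes, in that order (R = Rz(yaw) Ry(pitch) Rx(roll)).
In Python, from bench import r gives the robot as it stands. The module is installed in compiled form; this text tells all that it offers.
- The arm moves only by the tool servo_tool, never from a script. Its arguments are lists of equal length, an entry for each row: "fingers": the finger opening in m, from 0 to 0.0854; "linear": the shift along the tool's x, y, z in m, a list of three; "rotation": the turn, a rotation vector about the tool's x, y, z in degrees, a list of three. A call has 1 to 10 rows; each row is the pose to reach, as a shift and turn from the pose commanded when the call began, along the tool's axes at that moment; what a row does not reach only later rows make up. A row lasts 1/10 s, in which the tool goes at most 50 mm and 8.59 degrees, less where a joint would pass 70% of its speed; a pose out of reach is approached as far as the arm can. A call with a gripper value outside its range is refused whole. The fingers move at their own pace and stop on an object; "force" is the grip in N (left out, the last holds). Time passes only in rows, so rows that repeat a pose let the fingers close. It gives the time, the measured TCP pose, the force, the opening and the grip force at its end, in the units of the state.
- r.sense(): the state, without advancing time (a new reading comes with each control period).
- r.snapshot(name): name is "side" or "top" or "wrist"; returns a dict with "frame" (384x512x3 uint8, red, green, blue), "fx", "fy", "cx", "cy" (pixels), "camera_from_world" (4x4, takes a point from world to camera coordinates). Camera axes: x right, y up, looking along -z (the intrinsics and any distortion apply to the point x, -y, -z); pixel columns grow to the right and rows downward; lengths in mm; the calibration is good to about 2 mm. A picture is of the moment at which its call begins. There is no depth.
- r.hand_in(): hands the job in; it is judged then, once.
The state is a dict: "time": time; "joint_pos": joint angles; "qd": joint speeds; "joint_efforts": joint torques, N m; "tool_pos": TCP position; "tcp_rot": TCP orientation; "ft_force": force on the tool from outside, world axes, zero at the start; "wrist_torque": the same for the moment, N m; "finger_gap": finger opening in mm; "grip_force": force on a finger pad.
Only numpy, scipy, OpenCV 4.12 (cv2) and the standard library are available. Lean on these libraries where they do the work, as an engineer would, in place of code of your own. Each camera call takes 0.05 s, during which the arm holds its last target. There are 200 camera calls.

TASK

Put the big battery pack, which stands on end in front of the charger, on charge: bring its foot square up against the low front edge of the charger's bed while it still stands, then tip it over that edge and ease it all the way down flat onto the bed without letting it fall. Then push it along the bed into the contact head until it is fully home on the sprung contacts; feel for the end and do not ram it. Leave the other things on the bench where they are.

Things in the scene. Friction and masses are not known exactly. Their poses are not given: they have to be found in the camera images.
- pack_mid (a point): centre (half-way up, also the centre of mass) of the battery pack: grey block with dark ends, 125 mm tall as it stands, 56 mm wide (own y), 46 mm thick (own x), 0.4 to 0.7 kg. Own z runs from the foot to the top end, which carries two brass strips; own x points towards the charger, and straight down once the pack lies on the bed
- pack: the same pack; origin at the centre of its foot, same axes. Starts upright on the bench, 35 to 75 mm short of the charger, up to 50 mm to one side of its centre line, up to 0.3 rad out of square. It slides easily on bench and bed (1 to 5 N). Held lightly across its width near the top (3 to 6 N) it swings in the grip; held harder it turns only under more force
- pack_toe (a point): middle of the pack's lower edge on the charger side, 23 mm in front of the centre of its foot
- charger: the charger, fixed to the bench. Origin: middle of its bed's front edge, down on the bench. Own x points along the bed away from the robot, own y left. The bed is flat, 110 mm wide, 10 mm high, open and free of walls to 104 mm behind the edge; then comes the contact head. A housing 58 mm high stands from 194 to 280 mm behind the edge
- bed_edge (a point): middle of the bed's front edge, at its top: 10 mm above the bench. The square edge below it is the low stop for the pack's foot. Same axes as the charger. The pack lies lengthwise on the bed, top end first; when home its foot end is 27 to 47 mm behind this edge
- bed_axis (a point): point on the bed's centre line, on the bed, 128 mm behind the edge. The contact head, a light grey pocket 30 mm high, open in front and above, is clamped here by hand, so its flared mouth (takes a pack up to 4 mm off centre) is up to 10 mm nearer or farther than this point. Its rigid back wall is 34 mm beyond its mouth. A leaf spring in it grips the pack's side
- contact (a joint): travel of the two sprung brass contacts in the head, in m: 0 free, about 0.0075 with the pack's end at the back wall; spring 0.6 N at first, 2 N at the end. Pushing the pack takes 1 to 5 N on the open bed and 3 to 9 N in the head, then the force rises steeply at the rigid back wall; 11 N is plenty. The pack stays where it is pushed
- small_pack: bystander, to be left alone: flat grey battery 70 x 38 x 21 mm lying beside the charger
- prism: bystander, to be left alone: round black reflector prism, 72 mm across, 46 mm high, glass up, with a short steel stub at its side
- grease_jar: bystander, to be left alone: small jar with a yellow cap, 52 mm across, 42 mm high
- driver: bystander, to be left alone: screwdriver lying on the blue mat
- eyepiece: bystander, to be left alone: black eyepiece standing on the blue mat, 38 mm across, 48 mm high
- lens_cap: bystander, to be left alone: flat black lens cap, 48 mm across, 10 mm high
- tribrach: bystander, to be left alone: green three-screw instrument base, 120 mm across, 55 mm high
There are look-alikes about, which are no part of the job. What is shaped like the pack but blue, green or red is not meant.

How it is judged:
By the outcome, as a careful person would: the job done as asked, in the order asked, and still so for the second after the job is handed in, with the robot touching nothing.
It also fails if it takes over 69 s, if anything falls off the work surface, if the arm or the gripper's body presses on something with over 40 N, if the wrist force passes 120 N, or if a joint passes its speed limit or range.

## Working session

There is one attempt and no reset: what is moved stays moved. The work goes in short steps, Python scripts to look and compute and a tool call to move; the robot and the scene stay as the last step left them, time stands still between calls to the robot, and variables do not carry over. Pictures are saved under pics/ and viewed, at most 10 in all, crops included, and the job is handed in when it is done.

Besides the shell and the picture viewer there is one more tool, called after "Request:" as a command line: name --argument value ..., lists and objects as JSON in quotes. servo_tool: Moves the arm, as the interface text tells. Its arguments: {"type":"object","properties":{"fingers":{"type":"array","items":{"type":"number"}},"linear":{"type":"array","items":{"type":"array","items":{"type":"number"}}},"rotation":{"type":"array","items":{"type":"array","items":{"type":"number"}}},"force":{"type":"number"}},"required":["fingers","linear","rotation"]}

```bash
mkdir -p pics
cat > h.py <<'E'
from bench import r
import numpy as np, cv2
def snap(n,f):
    s=r.snapshot(n); cv2.imwrite('pics/'+f,s['frame'][:,:,::-1]); np.savez('pics/'+f+'.npz',**s); return s
def ray(s,u,v):
    M=np.array(s['camera_from_world']);R=M[:3,:3];t=M[:3,3]
    d=np.array([(u-s['cx'])/s['fx'],-(v-s['cy'])/s['fy'],-1.]); return -R.T@t, R.T@d
def onz(s,u,v,z):
    o,d=ray(s,u,v); return (o+d*(z-o[2])/d[2])
def proj(s,p):
    M=np.array(s['camera_from_world']);c=M[:3,:3]@np.array(p,float)+M[:3,3]
    return s['cx']+s['fx']*c[0]/-c[2], s['cy']-s['fy']*c[1]/-c[2]
E
python3 - <<'E'
from h import *
a=snap('top','t0.png');b=snap('side','s0.png')
cv2.imwrite('pics/ts0.png',np.vstack([a['frame'],b['frame']])[:,:,::-1])
for s in(a,b): print({k:s[k] for k in s if k!='frame'})
print(r.sense())
E
```

```text
{'fx': 395.7551316950155, 'fy': 395.7551316950155, 'cx': 252.36665850070295, 'cy': 187.72513699519897, 'camera_from_world': array([[ 1.05520807e-02, -9.99875896e-01, -1.16981260e-02,
        -3.33570965e+01],
       [ 9.93657501e-01,  9.17523688e-03,  1.12074016e-01,
        -5.39420305e+02],
       [-1.11952775e-01, -1.28065447e-02,  9.93631002e-01,
        -1.16990009e+03],
       [ 0.00000000e+00,  0.00000000e+00,  0.00000000e+00,
         1.00000000e+00]])}
{'fx': 469.80406725335007, 'fy': 469.80406725335007, 'cx': 255.73507678877058, 'cy': 197.7641082685386, 'camera_from_world': array([[ 9.23676729e-01, -3.83162782e-01, -2.75378009e-03,
        -5.17269644e+02],
       [ 2.79202094e-01,  6.68105612e-01,  6.89696369e-01,
        -1.78508349e+02],
       [-2.62426164e-01, -6.37825348e-01,  7.24093457e-01,
        -1.60408275e+03],
       [ 0.00000000e+00,  0.00000000e+00,  0.00000000e+00,
         1.00000000e+00]])}
{'time': 0.1, 'joint_pos': array([ 6.20263007e+01,  7.51277885e+00,  8.53239512e+01,  1.11168714e-03,
        8.72612301e+01, -4.89186592e+00]), 'qd': array([ 0.00254548, -0.11283534, -0.17869362, -0.02404225, -0.00555195,
        0.01312361]), 'joint_efforts': array([ 1.86417739e-03, -5.70946920e+01, -5.01946414e+01, -1.72937926e-04,
        7.94988504e-03, -6.29189185e-05]), 'tool_pos': array([234.96856583, 551.56871306, 249.31973737]), 'tcp_rot': array([-1.79902491e+02, -9.45987200e-03,  1.56918105e+02]), 'ft_force': array([-0.13945615,  0.95829505,  0.14825204]), 'wrist_torque': array([ 0.02770227,  0.03412639, -0.02725647]), 'grip_force': 0.0, 'finger_gap': 85.59147802473274}
```

View pics/t0.png

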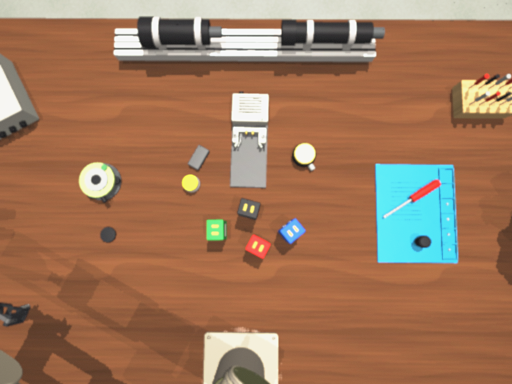

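View pics/s0.png

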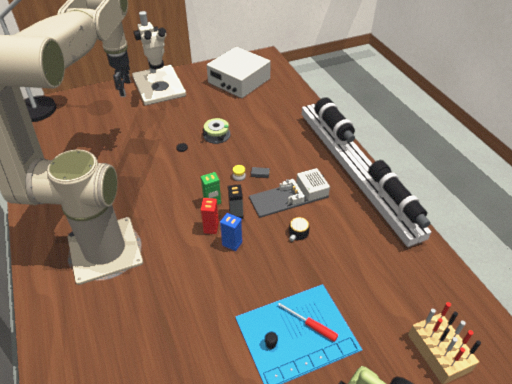

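The top view shows the target pack with its dark top at about (248,208). The charger bed runs from (231,187) to (267,187) and up to the head at (249,137). The green, red and blue look-alikes are at (216,230), (258,246) and (291,231).

Run:
```python
from h import *
s=dict(np.load('pics/t0.png.npz'))
f=s['frame'];c=f[80:270,170:320]
cv2.imwrite('pics/c1.png',cv2.resize(c,None,fx=4,fy=4,interpolation=cv2.INTER_CUBIC)[:600,:,::-1])
hsv=cv2.cvtColor(f,cv2.COLOR_RGB2HSV)
# bed: mid grey low-sat
m=((hsv[...,1]<50)&(hsv[...,2]>60)&(hsv[...,2]<170)).astype(np.uint8); m[:148]=0;m[192:]=0;m[:,:225]=0;m[:,275:]=0
ys,xs=np.nonzero(m);print(xs.min(),xs.max(),ys.min(),ys.max())
box=cv2.minAreaRect(np.c_[xs,ys].astype(np.float32));B=cv2.boxPoints(box);print(box)
for b in B: print(b,onz(s,*b,10).round(1))
m=((hsv[...,2]<75)|((hsv[...,0]>18)&(hsv[...,0]<40)&(hsv[...,1]>80))).astype(np.uint8);m[:194]=0;m[222:]=0;m[:,:234]=0;m[:,264:]=0
ys,xs=np.nonzero(m);box=cv2.minAreaRect(np.c_[xs,ys].astype(np.float32));print(box)
for b in cv2.boxPoints(box): print(b,onz(s,*b,125).round(1))
print(hsv[200:218:3,240:262:2].tolist())
```

```text
230 264 148 187
((247.0, 167.5), (39.0, 34.0), 90.0)
[230. 148.] [666.1  43.4  10. ]
[264. 148.] [667.  -62.7  10. ]
[264. 187.] [544.6 -63.6  10. ]
[230. 187.] [543.6  41.3  10. ]
((248.5283203125, 210.6509552001953), (16.483266830444336, 13.323973655700684), 15.945394515991211)
[238.7736  214.79247] [453.2   7.6 125. ]
[242.43398 201.98116] [488.9  -2.  125. ]
[258.28302 206.50945] [476.7 -46.2 125. ]
[254.62267 219.32076] [441.2 -36.4 125. ]
[[[10, 98, 112], [10, 7, 103], [15, 10, 103], [15, 15, 99], [9, 40, 103], [9, 83, 114], [10, 120, 130], [11, 143, 161], [11, 150, 167], [11, 150, 173], [11, 150, 173]], [[8, 38, 101], [0, 7, 104], [23, 70, 145], [23, 96, 175], [8, 10, 106], [8, 10, 106], [173, 10, 106], [0, 5, 105], [15, 10, 105], [8, 19, 106], [11, 124, 130]], [[15, 10, 102], [20, 27, 112], [28, 124, 250], [29, 124, 251], [12, 12, 107], [22, 66, 143], [28, 123, 254], [24, 106, 183], [10, 14, 108], [15, 10, 100], [11, 132, 116]], [[0, 5, 103], [23, 91, 166], [29, 115, 254], [24, 111, 199], [150, 5, 102], [24, 122, 220], [30, 111, 250], [24, 84, 161], [10, 7, 106], [5, 32, 87], [11, 142, 138]], [[20, 7, 103], [0, 10, 105], [17, 16, 109], [18, 12, 105], [10, 14, 107], [24, 104, 188], [25, 124, 226], [0, 5, 105], [30, 5, 103], [9, 104, 105], [11, 151, 150]], [[10, 62, 74], [9, 27, 67], [30, 4, 72], [170, 9, 85], [10, 8, 101], [20, 7, 103], [10, 7, 107], [6, 12, 109], [8, 11, 93], [11, 144, 129], [11, 145, 144]]]
```

View pics/c1.png

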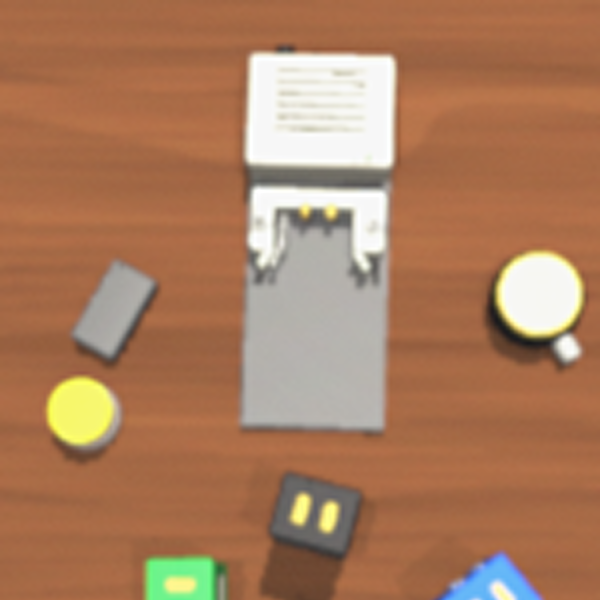

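The crop shows the pack's top quad at (287,472), (360,487), (345,556) and (270,538). The bed's front edge runs from (241,428) to (384,430), and the mouth tips of the head are at about (262,265) and (368,265).

Run:
```python
from h import *
s=dict(np.load('pics/t0.png.npz'))
F=lambda u,v,z:onz(s,170+(u-1.5)/4,80+(v-1.5)/4,z)
P=[F(*p,125) for p in[(287,472),(360,487),(345,556),(270,538)]]
print(np.round(P,1),np.mean(P,0).round(1))
P=np.array(P);x=(P[0]+P[1]-P[2]-P[3]);y=P[0]+P[3]-P[1]-P[2];print('yaw',np.degrees(np.arctan2(x[1],x[0])),np.degrees(np.arctan2(-y[0],y[1])))
a,b=F(241,428,10),F(384,430,10);print('edge',a,b,(a+b)/2,np.degrees(np.arctan2(-(a-b)[0],(a-b)[1])))
c,d=F(247,185,10),F(391,185,10);print('sides',c,d,np.degrees(np.arctan2((c-a)[1],(c-a)[0])),np.degrees(np.arctan2((d-b)[1],(d-b)[0])))
# housing top z=58
H=[F(*p,58) for p in[(248,53),(395,57),(393,168),(245,164)]];print(np.round(H,1),np.mean(H,0))
print('head',[F(*p,30).round(1) for p in[(252,187),(389,189),(258,265),(375,268)]])
print('other',[F(*p,125).round(0) for p in[(145,558),(213,558)]],F(505,552,125).round(0))
hsv=cv2.cvtColor(s['frame'],cv2.COLOR_RGB2HSV)
```

```text
[[501.    1.1 125. ]
 [491.  -49.8 125. ]
 [443.1 -39.9 125. ]
 [455.   12.2 125. ]] [472.5 -19.1 125. ]
yaw -12.672377390987274 -12.001184053358866
edge [544.76769119  41.69934326  10.        ] [544.23095108 -68.61194711  10.        ] [544.49932113 -13.45630193  10.        ] -0.2787810721205436
sides [736.86048025  40.23612843  10.        ] [737.69107084 -72.78519804  10.        ] -0.4364266528917735 -1.2357719341092486
[[826.7  37.9  58. ]
 [824.3 -74.   58. ]
 [737.7 -73.   58. ]
 [740.   38.7  58. ]] [782.14854686 -17.62775088  58.        ]
head [array([729.8,  35. ,  30. ]), array([729. , -70.8,  30. ]), array([668.5,  29.4,  30. ]), array([666.9, -60.4,  30. ])]
other [array([440.,  99., 125.]), array([441.,  51., 125.])] [ 447. -150.  125.]
```

```bash
cat >> h.py <<'E'
from scipy.spatial.transform import Rotation as Ro
def go(p,rpy=None):
    st=r.sense();R0=Ro.from_euler('xyz',st['tcp_rot'],degrees=True)
    R1=R0 if rpy is None else Ro.from_euler('xyz',rpy,degrees=True)
    print('lin',(R0.inv().apply(np.array(p)-st['tool_pos'])/1000).round(4),'rot',(R0.inv()*R1).as_rotvec(degrees=True).round(2))
def stt():
    s=r.sense();print(round(s['time'],2),s['tool_pos'].round(1),s['tcp_rot'].round(1),'F',s['ft_force'].round(2),'gap',round(s['finger_gap'],1),'grip',round(s['grip_force'],1),'j',s['joint_pos'].round(0))
E
python3 -c "
from h import *
go([440,-12,230],[180,0,167.7])"
```

```text
lin [-0.4096 -0.438   0.02  ] rot [ -0.1   -0.02 -10.78]
```

Request:
servo_tool --fingers '[0.085,0.085,0.085,0.085,0.085,0.085,0.085,0.085,0.085,0.085]' --linear '[[-0.03,-0.032,0],[-0.06,-0.064,0],[-0.09,-0.096,0],[-0.12,-0.128,0],[-0.15,-0.16,0],[-0.18,-0.193,0],[-0.21,-0.225,0],[-0.24,-0.257,0],[-0.27,-0.289,0],[-0.3,-0.321,0.01]]' --rotation '[[0,0,-1],[0,0,-2],[0,0,-3],[0,0,-4],[0,0,-5],[0,0,-6],[0,0,-7],[0,0,-8],[0,0,-9],[0,0,-10.8]]' --force 20

```text
time: 1.1
tool_pos: [386.1, 137.6, 241.3]
tcp_rot: [179.9, 0.1, 167.8]
ft_force: [1.3, 0.4, 0.3]
finger_gap: 85.2
grip_force: 0.0
```

```bash
python3 -c "
from h import *
stt();go([440,-12,230],[180,0,167.7])"
```

```text
1.1 [386.1 137.6 241.3] [1.799e+02 1.000e-01 1.678e+02] F [1.28 0.4  0.34] gap 85.2 grip 0.0 j [ 12. -23. 114.   0.  89. -65.]
lin [-0.0843 -0.1348  0.0114] rot [0.06 0.13 0.08]
```

Request:
servo_tool --fingers '[0.085,0.085,0.085,0.085,0.085,0.085]' --linear '[[-0.02,-0.032,0.002],[-0.04,-0.064,0.005],[-0.06,-0.096,0.008],[-0.08,-0.128,0.011],[-0.084,-0.135,0.011],[-0.084,-0.135,0.011]]' --rotation '[[0,0,0],[0,0,0],[0,0,0],[0,0,0],[0,0,0],[0,0,0]]'

```text
time: 1.7
tool_pos: [438.5, -11.6, 228.8]
tcp_rot: [-180.0, -0.1, 167.6]
ft_force: [-0.4, 0.6, -0.3]
finger_gap: 85.1
grip_force: 0.0
```

```bash
python3 -c "
from h import *
stt();s=snap('wrist','w1.png');print(s['camera_from_world'],proj(s,[472.5,-19,125]))"
```

```text
1.7 [438.5 -11.6 228.8] [-1.800e+02 -1.000e-01  1.676e+02] F [-0.4   0.57 -0.27] gap 85.1 grip 0.0 j [ -8. -18. 111.   0.  87. -86.]
[[ 2.16997958e-01  9.76171922e-01  5.14520348e-04 -8.38591980e+01]
 [-9.24987875e-01  2.05788386e-01 -3.19450422e-01  4.42209946e+02]
 [-3.11944415e-01  6.88441643e-02  9.47602851e-01 -2.24176323e+02]
 [ 0.00000000e+00  0.00000000e+00  0.00000000e+00  1.00000000e+00]] (np.float64(254.89529218157537), np.float64(237.82775500026145))
```

View pics/w1.png

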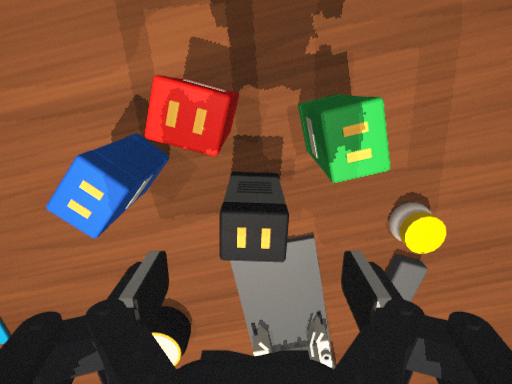

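The wrist view shows the pack top quad at about (222,205), (286,205), (287,261) and (221,261), centred between the fingers. Green's nearest corner is at (335,182) and red's at (217,156).

```bash
python3 -c "
from h import *
s=dict(np.load('pics/w1.png.npz'))
P=np.array([onz(s,*p,125) for p in [(222,205),(286,205),(287,261),(221,261)]]);print(P.round(1),P.mean(0).round(1))
x=P[2]+P[3]-P[0]-P[1];print(np.degrees(np.arctan2(x[1],x[0])))
y=P[1]+P[2]-P[0]-P[3];print(np.degrees(np.arctan2(-y[0],y[1])))
print([onz(s,*p,125).round(0) for p in [(335,182),(389,172),(217,156),(95,237),(167,157)]])
print('edge',[onz(s,*p,10).round(1) for p in [(287,238),(315,235)]])
c=np.array([470,-19,0]);th=np.radians(-12.3);p=c-5*np.array([np.cos(th),np.sin(th),0]);p[2]=102
go([p[0],p[1],160],[180,0,167.7]);go(p,[180,0,167.7])"
```

```text
[[438.3 -38.3 125. ]
 [449.4  11.6 125. ]
 [499.9   3.  125. ]
 [487.7 -52.  125. ]] [468.8 -18.9 125. ]
-12.572244610127564
-12.54766353511549
[array([439.,  52., 125.]), array([440.,  94., 125.]), array([399., -32., 125.]), array([ 443., -148.,  125.]), array([391., -69., 125.])]
edge [array([539.3,   7.3,  10. ]), array([542.8,  42.1,  10. ])]
lin [-0.0278 -0.0015  0.069 ] rot [ 0.02 -0.06 -0.06]
lin [-0.0278 -0.0015  0.127 ] rot [ 0.02 -0.06 -0.06]
```

Request:
servo_tool --fingers '[0.085,0.085,0.085,0.085,0.085,0.085,0.085]' --linear '[[-0.02,-0.001,0.02],[-0.028,-0.0015,0.05],[-0.028,-0.0015,0.075],[-0.028,-0.0015,0.1],[-0.028,-0.0015,0.12],[-0.028,-0.0015,0.127],[-0.028,-0.0015,0.127]]' --rotation '[[0,0,0],[0,0,0],[0,0,0],[0,0,0],[0,0,0],[0,0,0],[0,0,0]]'

```text
time: 2.45
tool_pos: [464.8, -16.8, 101.5]
tcp_rot: [180.0, -0.1, 167.8]
ft_force: [0.9, -0.2, -0.4]
finger_gap: 85.2
grip_force: 0.0
```

Request:
servo_tool --fingers '[0.07,0.06,0.054,0.052,0.05,0.05,0.05]' --linear '[[0,0,0],[0,0,0],[0,0,0],[0,0,0],[0,0,0],[0,0,0],[0,0,0]]' --rotation '[[0,0,0],[0,0,0],[0,0,0],[0,0,0],[0,0,0],[0,0,0],[0,0,0]]' --force 20

```text
time: 3.15
tool_pos: [466.9, -18.3, 103.8]
tcp_rot: [180.0, 0.1, 167.7]
ft_force: [-1.6, -1.0, 7.0]
finger_gap: 56.2
grip_force: 22.8
```

```bash
python3 -c "
from h import *
stt()"
```

```text
3.15 [466.9 -18.3 103.8] [1.800e+02 1.000e-01 1.677e+02] F [-1.56 -1.04  7.02] gap 56.2 grip 22.8 j [ -9.  -6. 115.   0.  71. -86.]
```

```bash
python3 -c "
from h import *
go([504,-13,104.5],[180,0,179])"
```

```text
lin [-0.0352  0.013  -0.0006] rot [ 1.000e-02  1.500e-01 -1.129e+01]
```

Request:
servo_tool --fingers '[0.05,0.05,0.05,0.05,0.05,0.05,0.05,0.05,0.05]' --linear '[[0,0,-0.001],[-0.006,0.002,-0.0015],[-0.012,0.004,-0.0015],[-0.018,0.0065,-0.0015],[-0.024,0.009,-0.0015],[-0.03,0.011,-0.0015],[-0.035,0.013,-0.0015],[-0.035,0.013,-0.0015],[-0.035,0.013,-0.0015]]' --rotation '[[0,0,0],[0,0,-2],[0,0,-4],[0,0,-6],[0,0,-8],[0,0,-10],[0,0,-11.3],[0,0,-11.3],[0,0,-11.3]]' --force 30

```text
time: 4.05
tool_pos: [503.0, -12.9, 103.8]
tcp_rot: [-180.0, 0.0, 179.0]
ft_force: [1.5, -0.5, 0.1]
finger_gap: 56.2
grip_force: 33.3
```

```bash
python3 -c "
from h import *
stt();s=snap('wrist','w2.png');t=snap('top','t2.png')
c=t['frame'][120:232,205:295];c=cv2.resize(c,None,fx=4,fy=4,interpolation=cv2.INTER_CUBIC)
cv2.imwrite('pics/m2.png',np.hstack([cv2.resize(s['frame'],(430,322)),c[:322]])[:,:,::-1])"
```

```text
4.05 [503.  -12.9 103.8] [-180.    0.  179.] F [ 1.47 -0.54  0.05] gap 56.2 grip 33.3 j [ -7.  -1. 109.   0.  71. -96.]
```

View pics/w2.png

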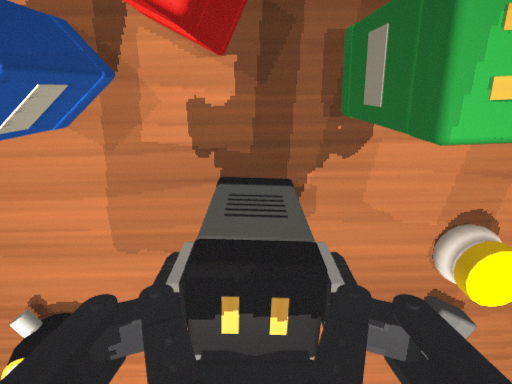

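The pack is gripped squarely with its strips at (230,313) and (279,315), and the neighbours are clear. Next I creep to the edge.

Request:
servo_tool --fingers '[0.05,0.05,0.05,0.05,0.05,0.05]' --linear '[[-0.003,0,0],[-0.006,0,0],[-0.008,0,0],[-0.01,0,0],[-0.011,0,0],[-0.012,0,0]]' --rotation '[[0,0,0],[0,0,0],[0,0,0],[0,0,0],[0,0,0],[0,0,0]]'

```text
time: 4.75
tool_pos: [514.8, -13.1, 103.9]
tcp_rot: [180.0, -0.0, 179.0]
ft_force: [-2.0, 0.2, 3.0]
finger_gap: 55.8
grip_force: 32.9
```

Request:
servo_tool --fingers '[0.05,0.05]' --linear '[[-0.001,0,0],[-0.002,0,0]]' --rotation '[[0,0,0],[0,0,0]]'

```text
time: 4.95
tool_pos: [516.8, -13.1, 104.0]
tcp_rot: [180.0, -0.0, 179.0]
ft_force: [-3.0, -0.0, 5.5]
finger_gap: 56.3
grip_force: 32.9
```

Request:
servo_tool --fingers '[0.05,0.05]' --linear '[[-0.001,0,0],[-0.002,0,0]]' --rotation '[[0,0,0],[0,0,0]]'

```text
time: 5.15
tool_pos: [518.7, -13.4, 104.2]
tcp_rot: [-180.0, -0.0, 179.0]
ft_force: [-5.5, -1.2, 9.0]
finger_gap: 55.7
grip_force: 30.2
```

Request:
servo_tool --fingers '[0.05,0.05]' --linear '[[-0.001,0,0],[-0.001,0,0]]' --rotation '[[0,0,0],[0,0,0]]'

```text
time: 5.35
tool_pos: [519.9, -13.6, 104.3]
tcp_rot: [-180.0, 0.0, 179.0]
ft_force: [-5.5, -2.2, 8.5]
finger_gap: 55.7
grip_force: 30.5
```

```bash
python3 -c "
from h import *
stt();print(r.sense()['wrist_torque']);t=snap('top','t3.png');s=snap('side','s3.png')
a=cv2.resize(t['frame'][120:240,200:300],(500,600),interpolation=cv2.INTER_CUBIC)
b=cv2.resize(s['frame'][140:260,200:260],(300,600),interpolation=cv2.INTER_CUBIC)
cv2.imwrite('pics/m3.png',np.hstack([a,b])[:,:,::-1])"
```

```text
5.35 [519.9 -13.6 104.3] [-180.    0.  179.] F [-5.48 -2.17  8.54] gap 55.7 grip 30.5 j [ -7.   2. 107.  -0.  71. -96.]
[-0.34949835  0.83200234  0.04510237]
```

View pics/m3.png

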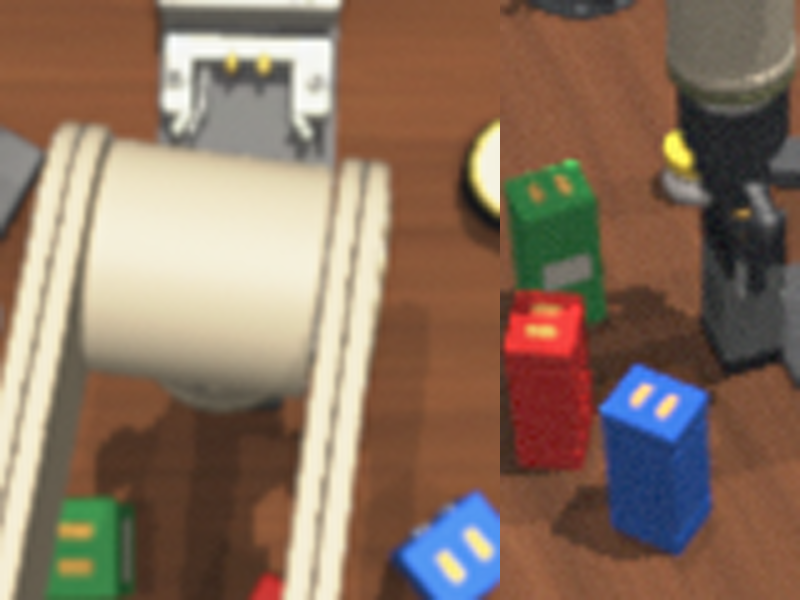

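Request:
servo_tool --fingers '[0.05,0.05,0.05,0.05,0.05,0.05,0.05,0.05,0.05,0.05]' --linear '[[-0.0035,0,-0.002],[-0.007,0,-0.0035],[-0.0105,0,-0.004],[-0.014,0,-0.0045],[-0.0175,0,-0.005],[-0.021,0,-0.005],[-0.0245,0,-0.005],[-0.0275,0,-0.005],[-0.031,0,-0.005],[-0.0345,0,-0.0045]]' --rotation '[[0,0,0],[0,0,0],[0,0,0],[0,0,0],[0,0,0],[0,0,0],[0,0,0],[0,0,0],[0,0,0],[0,0,0]]' --force 20

```text
time: 6.45
tool_pos: [554.7, -13.7, 108.5]
tcp_rot: [180.0, 0.0, 179.0]
ft_force: [-1.9, 0.7, -3.3]
finger_gap: 55.7
grip_force: 27.1
```

```bash
python3 -c "
from h import *
stt();print(r.sense()['wrist_torque']);t=snap('wrist','w4.png');s=snap('side','s4.png')
a=cv2.resize(t['frame'],(500,375))
b=cv2.resize(s['frame'][160:235,225:285],(300,375),interpolation=cv2.INTER_CUBIC)
cv2.imwrite('pics/m4.png',np.hstack([a,b])[:,:,::-1])"
```

```text
6.45 [554.7 -13.7 108.5] [180.   0. 179.] F [-1.86  0.67 -3.31] gap 55.7 grip 27.1 j [ -7.   7. 101.   0.  72. -96.]
[ 0.07532508  0.64858679 -0.00383031]
```

View pics/m4.png

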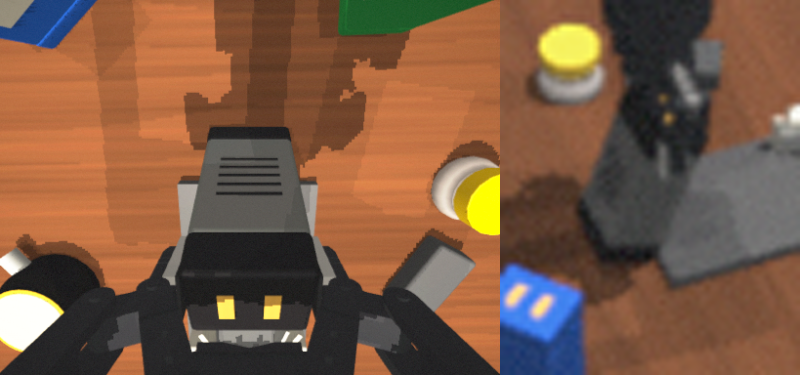

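The pack is tipping about the edge with the foot lifted and square, so I'm continuing along the arc.

Request:
servo_tool --fingers '[0.05,0.05,0.05,0.05,0.05,0.05,0.05,0.05,0.05,0.05]' --linear '[[-0.0068,0,0.001],[-0.0135,0,0.0024],[-0.0197,0,0.0043],[-0.0261,0,0.0066],[-0.0324,0,0.0094],[-0.0384,0,0.0126],[-0.0442,0,0.0162],[-0.0497,0,0.0202],[-0.0549,0,0.0246],[-0.0598,0,0.0294]]' --rotation '[[0,0,0],[0,0,0],[0,0,0],[0,0,0],[0,0,0],[0,0,0],[0,0,0],[0,0,0],[0,0,0],[0,0,0]]'

```text
time: 7.55
tool_pos: [614.7, -14.8, 78.8]
tcp_rot: [-180.0, 0.0, 179.0]
ft_force: [-0.9, -0.3, -0.2]
finger_gap: 55.6
grip_force: 27.5
```

```bash
python3 -c "
from h import *
stt();print(r.sense()['wrist_torque']);t=snap('wrist','w5.png');s=snap('side','s5.png')
a=cv2.resize(t['frame'],(500,375))
b=cv2.resize(s['frame'][160:235,235:295],(300,375),interpolation=cv2.INTER_CUBIC)
cv2.imwrite('pics/m5.png',np.hstack([a,b])[:,:,::-1])"
```

```text
7.55 [614.7 -14.8  78.8] [-180.    0.  179.] F [-0.92 -0.31 -0.15] gap 55.6 grip 27.5 j [ -6.  18.  92.   0.  70. -95.]
[-0.03059525  0.42389935  0.00761046]
```

View pics/m5.png

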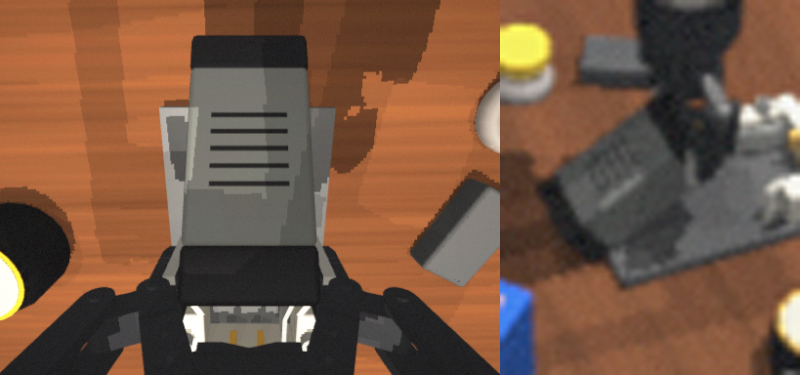

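It is at about 62°, centred on the bed and lined up with the head. I'm easing it down the rest of the way.

Request:
servo_tool --fingers '[0.05,0.05,0.05,0.05,0.05,0.05,0.05,0.05,0.05,0.05]' --linear '[[-0.0024,0,0.0025],[-0.0046,0,0.005],[-0.0067,0,0.0077],[-0.0088,0,0.0104],[-0.0107,0,0.0132],[-0.0126,0,0.0161],[-0.0144,0,0.019],[-0.016,0,0.022],[-0.0176,0,0.025],[-0.019,0,0.0281]]' --rotation '[[0,0,0],[0,0,0],[0,0,0],[0,0,0],[0,0,0],[0,0,0],[0,0,0],[0,0,0],[0,0,0],[0,0,0]]'

```text
time: 8.65
tool_pos: [633.4, -15.1, 50.7]
tcp_rot: [-180.0, 0.0, 179.0]
ft_force: [1.0, -0.6, 0.6]
finger_gap: 55.9
grip_force: 28.4
```

Request:
servo_tool --fingers '[0.05,0.05,0.05,0.05,0.05]' --linear '[[-0.0013,0,0.003],[-0.0025,0,0.006],[-0.0034,0,0.0085],[-0.004,0,0.0105],[-0.004,0,0.0105]]' --rotation '[[0,0,0],[0,0,0],[0,0,0],[0,0,0],[0,0,0]]'

```text
time: 9.15
tool_pos: [636.9, -15.1, 39.9]
tcp_rot: [180.0, -0.0, 179.0]
ft_force: [0.5, -1.0, 0.2]
finger_gap: 55.6
grip_force: 28.8
```

Request:
servo_tool --fingers '[0.05,0.05,0.05]' --linear '[[-0.0003,0,0.001],[-0.0006,0,0.002],[-0.0006,0,0.002]]' --rotation '[[0,0,0],[0,0,0],[0,0,0]]'

```text
time: 9.45
tool_pos: [637.5, -15.2, 38.2]
tcp_rot: [-180.0, -0.0, 179.0]
ft_force: [-0.0, -0.8, -0.1]
finger_gap: 55.6
grip_force: 29.0
```

Request:
servo_tool --fingers '[0.05,0.05,0.05]' --linear '[[-0.0002,0,0.001],[-0.0003,0,0.002],[-0.0003,0,0.002]]' --rotation '[[0,0,0],[0,0,0],[0,0,0]]'

```text
time: 9.75
tool_pos: [638.1, -15.1, 36.3]
tcp_rot: [180.0, 0.0, 179.0]
ft_force: [1.1, -0.4, 1.0]
finger_gap: 55.8
grip_force: 29.1
```

Request:
servo_tool --fingers '[0.05,0.05,0.05]' --linear '[[0,0,0.001],[0,0,0.0015],[0,0,0.0015]]' --rotation '[[0,0,0],[0,0,0],[0,0,0]]'

```text
time: 10.05
tool_pos: [637.9, -15.2, 34.8]
tcp_rot: [-180.0, 0.0, 179.0]
ft_force: [2.2, -0.2, 1.1]
finger_gap: 55.6
grip_force: 29.2
```

Request:
servo_tool --fingers '[0.05,0.05,0.05]' --linear '[[0,0,0.001],[0,0,0.0015],[0,0,0.0015]]' --rotation '[[0,0,0],[0,0,0],[0,0,0]]'

```text
time: 10.35
tool_pos: [637.9, -15.2, 33.3]
tcp_rot: [-180.0, 0.0, 179.0]
ft_force: [2.6, 0.0, 1.8]
finger_gap: 55.9
grip_force: 29.3
```

```bash
python3 -c "
from h import *
stt();t=snap('wrist','w6.png');s=snap('side','s6.png')
a=cv2.resize(t['frame'],(500,375))
b=cv2.resize(s['frame'][160:235,240:300],(300,375),interpolation=cv2.INTER_CUBIC)
cv2.imwrite('pics/m6.png',np.hstack([a,b])[:,:,::-1])"
```

```text
10.35 [637.9 -15.2  33.3] [-180.    0.  179.] F [2.55 0.03 1.77] gap 55.9 grip 29.3 j [ -6.  24.  89.  -0.  67. -95.]
```

View pics/m6.png

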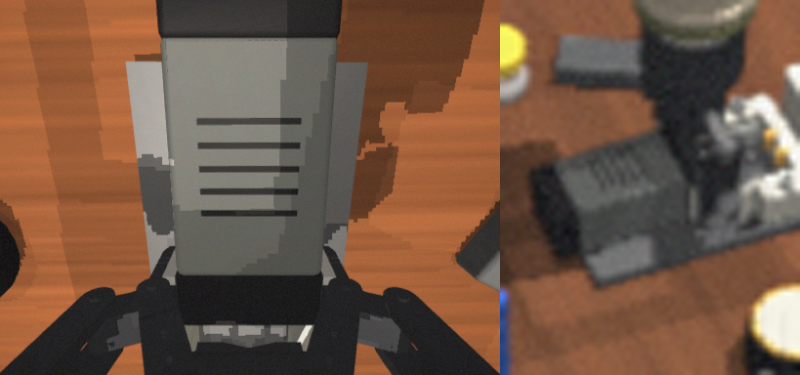

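```bash
python3 -c "
from h import *
s=dict(np.load('pics/w6.png.npz'));k=1.024
for z in(50,56,62,68): print(z,[onz(s,u*k,v*k,z).round(1)[:2] for u,v in[(161,36),(340,36),(177,275),(322,275)]])
print([onz(s,u*k,v*k,10).round(1)[:2] for u,v in[(126,62),(367,62)]])
"
```

```text
50 [array([538.9, -41.8]), array([540. ,  16.4]), array([630.1, -45.3]), array([631.2,  16. ])]
56 [array([539.7, -40.3]), array([540.8,  14.8]), array([625.9, -43.6]), array([627. ,  14.4])]
62 [array([540.6, -38.7]), array([541.6,  13.1]), array([621.7, -41.8]), array([622.7,  12.7])]
68 [array([541.5, -37.1]), array([542.4,  11.4]), array([617.5, -40. ]), array([618.5,  11.1])]
[array([543.4, -69.5]), array([545.5,  40.8])]
```

Request:
servo_tool --fingers '[0.05,0.05,0.05]' --linear '[[0,0,0.001],[0,0,0.002],[0,0,0.002]]' --rotation '[[0,0,0],[0,0,0],[0,0,0]]'

```text
time: 10.75
tool_pos: [637.8, -15.2, 31.1]
tcp_rot: [-180.0, -0.0, 179.0]
ft_force: [1.4, -0.4, 0.3]
finger_gap: 55.9
grip_force: 29.3
```

Request:
servo_tool --fingers '[0.05,0.05,0.05]' --linear '[[0,0,0.001],[0,0,0.0015],[0,0,0.0015]]' --rotation '[[0,0,0],[0,0,0],[0,0,0]]'

```text
time: 11.05
tool_pos: [637.9, -15.1, 29.7]
tcp_rot: [180.0, -0.0, 179.0]
ft_force: [3.1, 0.1, 1.5]
finger_gap: 56.0
grip_force: 29.4
```

```bash
python3 -c "
from h import *
stt();t=snap('wrist','w7.png');s=snap('side','s7.png')
a=cv2.resize(t['frame'],(500,375))
b=cv2.resize(s['frame'][160:235,240:300],(300,375),interpolation=cv2.INTER_CUBIC)
cv2.imwrite('pics/m7.png',np.hstack([a,b])[:,:,::-1])
g=cv2.cvtColor(t['frame'],cv2.COLOR_RGB2GRAY).astype(int)
print(g[30:60,250].tolist(),g[250:345,260][::3].tolist())
for v in (60,240): print(v,g[v,140:200:2].tolist(),g[v,310:370:2].tolist())
"
```

```text
11.05 [637.9 -15.1  29.7] [180.  -0. 179.] F [3.07 0.09 1.48] gap 56.0 grip 29.4 j [ -6.  25.  89.   0.  66. -95.]
[60, 54, 56, 53, 45, 42, 38, 30, 38, 72, 121, 127, 128, 135, 139, 139, 139, 139, 138, 138, 138, 139, 138, 140, 139, 137, 138, 135, 138, 138] [96, 96, 96, 93, 94, 97, 83, 80, 80, 81, 77, 75, 27, 21, 26, 34, 26, 32, 28, 28, 29, 20, 24, 27, 32, 29, 25, 25, 89, 148, 145, 145]
60 [77, 76, 78, 77, 78, 78, 80, 80, 79, 77, 80, 79, 110, 120, 130, 141, 141, 139, 142, 140, 139, 139, 139, 137, 136, 140, 141, 141, 137, 138] [105, 104, 102, 100, 101, 101, 99, 99, 100, 97, 102, 99, 102, 102, 101, 85, 80, 79, 74, 66, 67, 73, 70, 73, 71, 68, 71, 70, 71, 70]
240 [110, 109, 111, 114, 141, 114, 104, 78, 71, 74, 75, 74, 75, 74, 72, 77, 75, 75, 139, 92, 95, 98, 98, 100, 100, 99, 100, 100, 98, 99] [77, 81, 82, 79, 82, 83, 79, 80, 82, 79, 76, 66, 65, 61, 63, 58, 62, 63, 112, 120, 121, 120, 119, 118, 111, 117, 118, 117, 119, 118]
```

```bash
python3 -c "
from h import *
from scipy.optimize import brentq
s=dict(np.load('pics/w7.png.npz'))
for v,u1,u2 in[(60,164.5,340),(240,176,332.5)]:
  f=lambda z:np.linalg.norm(onz(s,u1,v,z)-onz(s,u2,v,z))-56
  z=brentq(f,20,100);print(v,z,onz(s,u1,v,z),onz(s,u2,v,z))
print([onz(s,255,v,56) for v in (39.5,286,333)])
"
```

```text
60 48.44072383524929 [545.78420953 -42.16269813  48.44072384] [546.83401497  13.8274609   48.44072384]
240 56.21822736651601 [605.77775342 -42.6719462   56.21822737] [606.84611214  13.31786189  56.21822737]
[array([541.42194643, -13.21580972,  56.        ]), array([625.88170541, -14.7736056 ,  56.        ]), array([648.17445523, -15.18477838,  56.        ])]
```

View pics/m7.png

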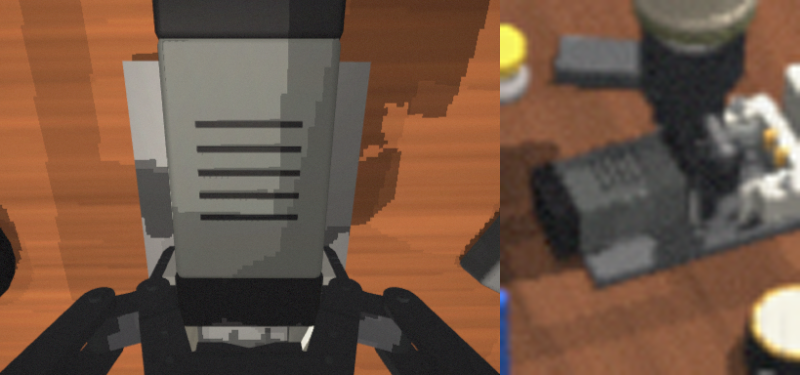

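```bash
python3 -c "
from h import *
a=dict(np.load('pics/w6.png.npz'));b=dict(np.load('pics/w7.png.npz'))
for p,n in [((626,-14,56),'cap'),((648,-14,56),'end'),((541,-14,56),'foot')]:
  q=list(p);
  print(n,np.round(proj(a,p),1),np.round(proj(b,p),1),np.round(proj(b,(p[0],p[1],p[2]-3.6)),1))
def rows(s):
  g=cv2.cvtColor(s['frame'],cv2.COLOR_RGB2GRAY).astype(float)[:,225:285].mean(1)
  d=np.gradient(g);return [ (lo+np.argmax(np.abs(d[lo:hi]))) for lo,hi in((25,60),(270,300),(320,345))],[(c,d[c].round(0)) for c in range(115,235) if d[c]<-10]
print(rows(a),rows(b))
"
```

```text
cap [257.  280.7] [257.  286.2] [257.  280.6]
end [257.9 326.1] [257.9 332.6] [257.8 326. ]
foot [252.4  39.7] [252.3  37.9] [252.4  39.8]
([np.int64(38), np.int64(281), np.int64(333)], [(120, np.float64(-31.0)), (121, np.float64(-25.0)), (145, np.float64(-33.0)), (146, np.float64(-27.0)), (169, np.float64(-31.0)), (170, np.float64(-29.0)), (192, np.float64(-34.0)), (193, np.float64(-28.0)), (213, np.float64(-10.0)), (214, np.float64(-26.0)), (215, np.float64(-32.0)), (216, np.float64(-13.0))]) ([np.int64(39), np.int64(284), np.int64(334)], [(122, np.float64(-19.0)), (123, np.float64(-26.0)), (124, np.float64(-16.0)), (147, np.float64(-15.0)), (148, np.float64(-17.0)), (149, np.float64(-28.0)), (150, np.float64(-16.0)), (171, np.float64(-15.0)), (172, np.float64(-14.0)), (173, np.float64(-18.0)), (174, np.float64(-20.0)), (194, np.float64(-12.0)), (196, np.float64(-14.0)), (197, np.float64(-27.0)), (198, np.float64(-13.0)), (218, np.float64(-17.0)), (219, np.float64(-36.0)), (220, np.float64(-21.0))])
```

Request:
servo_tool --fingers '[0.056,0.057,0.058,0.059,0.06,0.062]' --linear '[[0,0,0],[0,0,0],[0,0,0],[0,0,0],[0,0,0],[0,0,0]]' --rotation '[[0,0,0],[0,0,0],[0,0,0],[0,0,0],[0,0,0],[0,0,0]]'

```text
time: 11.75
tool_pos: [637.8, -15.1, 29.8]
tcp_rot: [180.0, -0.0, 179.0]
ft_force: [-0.4, 0.0, -0.1]
finger_gap: 61.9
grip_force: 0.0
```

```bash
python3 -c "
from h import *
stt();b=snap('wrist','w8.png')
def rows(s):
  g=cv2.cvtColor(s['frame'],cv2.COLOR_RGB2GRAY).astype(float)[:,225:285].mean(1)
  d=np.gradient(g);return [ (lo+np.argmax(np.abs(d[lo:hi]))) for lo,hi in((25,60),(270,300),(320,345))],[(c,d[c].round(0)) for c in range(115,235) if d[c]<-10]
R=rows(b);print(R);print([onz(b,255,v,56).round(1) for v in R[0]])
"
```

```text
11.75 [637.8 -15.1  29.8] [180.  -0. 179.] F [-0.38  0.03 -0.09] gap 61.9 grip 0.0 j [ -6.  25.  89.   0.  66. -95.]
([np.int64(42), np.int64(283), np.int64(332)], [(125, np.float64(-17.0)), (126, np.float64(-27.0)), (127, np.float64(-14.0)), (151, np.float64(-42.0)), (152, np.float64(-31.0)), (175, np.float64(-45.0)), (176, np.float64(-32.0)), (197, np.float64(-20.0)), (198, np.float64(-40.0)), (199, np.float64(-22.0)), (219, np.float64(-29.0)), (220, np.float64(-38.0)), (221, np.float64(-14.0))])
[array([542. , -13.2,  56. ]), array([624.5, -14.7,  56. ]), array([647.7, -15.2,  56. ])]
```

The pack lies flat and released. I'll regrip near the foot end and push.

Request:
servo_tool --fingers '[0.07,0.075,0.075,0.075,0.075,0.075,0.075,0.075]' --linear '[[0,0,-0.003],[0.005,0,-0.006],[0.02,0,-0.006],[0.035,0,-0.006],[0.05,0,-0.006],[0.065,0,-0.006],[0.075,0,-0.006],[0.075,0,-0.006]]' --rotation '[[0,0,0],[0,0,0],[0,0,0],[0,0,0],[0,0,0],[0,0,0],[0,0,0],[0,0,0]]'

```text
time: 12.6
tool_pos: [561.7, -13.8, 35.8]
tcp_rot: [180.0, -0.0, 179.0]
ft_force: [0.6, -1.2, -0.3]
finger_gap: 75.3
grip_force: 0.0
```

```bash
python3 -c "
from h import *
stt();t=snap('wrist','w9.png')"
```

```text
12.6 [561.7 -13.8  35.8] [180.  -0. 179.] F [ 0.56 -1.16 -0.25] gap 75.3 grip 0.0 j [ -7.  14. 102.   0.  64. -96.]
```

View pics/w9.png

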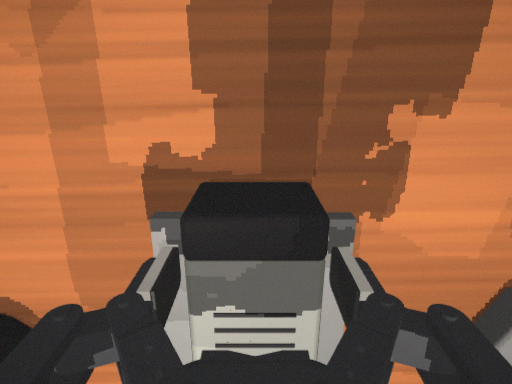

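The pack lies flat and square with its foot face at rows 183–258, centred between the fingers. Now I close on it and push.

Request:
servo_tool --fingers '[0.065,0.058,0.054,0.052,0.05,0.05]' --linear '[[0,0,0],[0,0,0],[0,0,0],[0,0,0],[0,0,0],[0,0,-0.001]]' --rotation '[[0,0,0],[0,0,0],[0,0,0],[0,0,0],[0,0,0],[0,0,0]]' --force 25

```text
time: 13.25
tool_pos: [562.5, -13.8, 36.3]
tcp_rot: [180.0, -0.1, 179.0]
ft_force: [0.1, 0.3, -3.7]
finger_gap: 55.9
grip_force: 27.4
```

Request:
servo_tool --fingers '[0.05,0.05,0.05,0.05,0.05,0.05]' --linear '[[-0.002,0,0],[-0.005,0,0],[-0.008,0,0],[-0.011,0,0],[-0.014,0,0],[-0.015,0,0]]' --rotation '[[0,0,0],[0,0,0],[0,0,0],[0,0,0],[0,0,0],[0,0,0]]'

```text
time: 13.85
tool_pos: [578.0, -14.1, 36.4]
tcp_rot: [180.0, -0.0, 179.0]
ft_force: [-0.5, -0.8, -4.9]
finger_gap: 55.6
grip_force: 27.6
```

```bash
python3 -c "
from h import *
stt()
t=snap('top','t10.png');w=snap('wrist','w10.png')
a=cv2.resize(t['frame'][80:200,205:305],(500,600),interpolation=cv2.INTER_CUBIC)
cv2.imwrite('pics/m10.png',a[:,:,::-1])"
```

```text
13.85 [578.  -14.1  36.4] [180.  -0. 179.] F [-0.5  -0.78 -4.86] gap 55.6 grip 27.6 j [ -6.  16.  99.   0.  65. -96.]
```

View pics/m10.png

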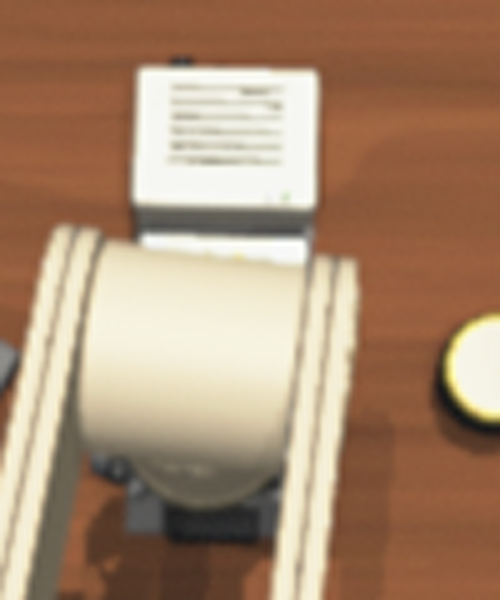

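The arm hides the pack from above, and the housing and prism are undisturbed. That is my last picture, so from here I go by feel.

Request:
servo_tool --fingers '[0.05,0.05,0.05,0.05,0.05,0.05,0.05]' --linear '[[0,0,0.001],[-0.002,0,0.0015],[-0.004,0,0.0015],[-0.006,0,0.0015],[-0.008,0,0.0015],[-0.01,0,0.0015],[-0.01,0,0.0015]]' --rotation '[[0,0,0],[0,0,0],[0,0,0],[0,0,0],[0,0,0],[0,0,0],[0,0,0]]'

```text
time: 14.65
tool_pos: [588.8, -14.4, 36.1]
tcp_rot: [-180.0, 0.1, 179.0]
ft_force: [-1.2, -0.9, 5.5]
finger_gap: 55.9
grip_force: 28.7
```

Request:
servo_tool --fingers '[0.05,0.05,0.05,0.05,0.05]' --linear '[[-0.002,0,0],[-0.004,0,0],[-0.006,0,0],[-0.008,0,0],[-0.008,0,0]]' --rotation '[[0,0,0],[0,0,0],[0,0,0],[0,0,0],[0,0,0]]'

```text
time: 15.15
tool_pos: [596.2, -15.0, 36.1]
tcp_rot: [-180.0, 0.0, 179.0]
ft_force: [-5.5, -3.0, 7.3]
finger_gap: 55.8
grip_force: 29.2
```

Request:
servo_tool --fingers '[0.05,0.05,0.05,0.05,0.05]' --linear '[[-0.001,0,-0.001],[-0.003,0,-0.001],[-0.005,0,-0.001],[-0.006,0,-0.001],[-0.006,0,-0.001]]' --rotation '[[0,0,0],[0,0,0],[0,0,0],[0,0,0],[0,0,0]]'

```text
time: 15.65
tool_pos: [601.7, -15.3, 36.2]
tcp_rot: [-179.9, -0.0, 179.0]
ft_force: [-4.4, -3.6, 1.8]
finger_gap: 56.1
grip_force: 28.5
```

Request:
servo_tool --fingers '[0.05,0.05,0.05,0.05,0.05]' --linear '[[-0.0015,0,0],[-0.003,0,0],[-0.0045,0,0],[-0.006,0,0],[-0.006,0,0]]' --rotation '[[0,0,0],[0,0,0],[0,0,0],[0,0,0],[0,0,0]]'

```text
time: 16.15
tool_pos: [607.8, -15.5, 36.2]
tcp_rot: [-179.9, -0.0, 179.0]
ft_force: [-2.6, -4.2, 1.2]
finger_gap: 55.7
grip_force: 28.4
```

Request:
servo_tool --fingers '[0.05,0.05,0.05,0.05]' --linear '[[-0.0013,0,0],[-0.0026,0,0],[-0.004,0,0],[-0.004,0,0]]' --rotation '[[0,0,0],[0,0,0],[0,0,0],[0,0,0]]'

```text
time: 16.55
tool_pos: [611.8, -15.6, 36.2]
tcp_rot: [-179.9, -0.0, 179.0]
ft_force: [-3.6, -4.7, 0.8]
finger_gap: 55.7
grip_force: 28.4
```

Request:
servo_tool --fingers '[0.05,0.05,0.05]' --linear '[[-0.001,0,0],[-0.002,0,0],[-0.002,0,0]]' --rotation '[[0,0,0],[0,0,0],[0,0,0]]'

```text
time: 16.85
tool_pos: [613.8, -15.6, 36.2]
tcp_rot: [-179.9, -0.0, 179.0]
ft_force: [-4.0, -3.8, 1.3]
finger_gap: 55.4
grip_force: 28.5
```

Request:
servo_tool --fingers '[0.05,0.05,0.05]' --linear '[[-0.001,0,0],[-0.002,0,0],[-0.002,0,0]]' --rotation '[[0,0,0],[0,0,0],[0,0,0]]'

```text
time: 17.15
tool_pos: [615.7, -15.7, 36.2]
tcp_rot: [-179.9, -0.0, 179.0]
ft_force: [-3.4, -4.2, 1.4]
finger_gap: 55.7
grip_force: 28.5
```

Request:
servo_tool --fingers '[0.05,0.05,0.05]' --linear '[[-0.001,0,0],[-0.002,0,0],[-0.002,0,0]]' --rotation '[[0,0,0],[0,0,0],[0,0,0]]'

```text
time: 17.45
tool_pos: [617.7, -15.7, 36.2]
tcp_rot: [-179.9, -0.0, 179.0]
ft_force: [-3.5, -3.1, 1.8]
finger_gap: 55.6
grip_force: 28.5
```

Request:
servo_tool --fingers '[0.05,0.05,0.05]' --linear '[[-0.001,0,0],[-0.002,0,0],[-0.002,0,0]]' --rotation '[[0,0,0],[0,0,0],[0,0,0]]'

```text
time: 17.75
tool_pos: [619.7, -15.8, 36.2]
tcp_rot: [-179.9, -0.0, 179.0]
ft_force: [-4.9, -4.8, 2.3]
finger_gap: 55.8
grip_force: 28.5
```

Request:
servo_tool --fingers '[0.05,0.05,0.05]' --linear '[[-0.001,0,0],[-0.002,0,0],[-0.002,0,0]]' --rotation '[[0,0,0],[0,0,0],[0,0,0]]'

```text
time: 18.05
tool_pos: [621.6, -15.8, 36.2]
tcp_rot: [-179.9, -0.1, 179.0]
ft_force: [-5.8, -4.5, 2.6]
finger_gap: 55.4
grip_force: 28.6
```

Request:
servo_tool --fingers '[0.05,0.05,0.05]' --linear '[[-0.001,0,0],[-0.002,0,0],[-0.002,0,0]]' --rotation '[[0,0,0],[0,0,0],[0,0,0]]'

```text
time: 18.35
tool_pos: [623.5, -15.8, 36.2]
tcp_rot: [-179.9, -0.1, 179.0]
ft_force: [-5.6, -3.6, 3.7]
finger_gap: 55.4
grip_force: 28.6
```

Request:
servo_tool --fingers '[0.05,0.05,0.05]' --linear '[[-0.001,0,0],[-0.0015,0,0],[-0.0015,0,0]]' --rotation '[[0,0,0],[0,0,0],[0,0,0]]'

```text
time: 18.65
tool_pos: [624.8, -15.9, 36.2]
tcp_rot: [-179.9, -0.1, 179.0]
ft_force: [-6.5, -4.1, 3.9]
finger_gap: 55.6
grip_force: 28.6
```

Request:
servo_tool --fingers '[0.05,0.05,0.05]' --linear '[[-0.001,0,0],[-0.001,0,0],[-0.001,0,0]]' --rotation '[[0,0,0],[0,0,0],[0,0,0]]'

```text
time: 18.95
tool_pos: [625.8, -15.9, 36.2]
tcp_rot: [-179.9, -0.1, 179.0]
ft_force: [-7.1, -4.0, 3.5]
finger_gap: 55.7
grip_force: 28.7
```

Request:
servo_tool --fingers '[0.05,0.05,0.05]' --linear '[[-0.001,0,0],[-0.001,0,0],[-0.001,0,0]]' --rotation '[[0,0,0],[0,0,0],[0,0,0]]'

```text
time: 19.25
tool_pos: [626.8, -15.9, 36.1]
tcp_rot: [-179.9, -0.1, 179.0]
ft_force: [-6.1, -3.6, 4.1]
finger_gap: 55.8
grip_force: 28.7
```

Request:
servo_tool --fingers '[0.05,0.05,0.05]' --linear '[[-0.001,0,0],[-0.001,0,0],[-0.001,0,0]]' --rotation '[[0,0,0],[0,0,0],[0,0,0]]'

```text
time: 19.55
tool_pos: [626.9, -15.9, 36.1]
tcp_rot: [-179.9, -0.2, 179.0]
ft_force: [-11.6, -3.1, 7.7]
finger_gap: 56.1
grip_force: 29.2
```

Request:
servo_tool --fingers '[0.05,0.05,0.05]' --linear '[[-0.001,0,0],[-0.001,0,0],[-0.001,0,0]]' --rotation '[[0,0,0],[0,0,0],[0,0,0]]'

```text
time: 19.85
tool_pos: [627.0, -15.8, 36.1]
tcp_rot: [-179.9, -0.3, 179.0]
ft_force: [-16.4, -4.2, 11.6]
finger_gap: 55.7
grip_force: 29.7
```

The force jumped while travel stopped at x≈627, so the pack is at the back wall. I'll relieve the push, release and retreat.

Request:
servo_tool --fingers '[0.05,0.05,0.058,0.065,0.075,0.075,0.075]' --linear '[[0.001,0,0],[0.001,0,0],[0.001,0,0],[0.001,0,0],[0.001,0,0],[0.001,0,0],[0.001,0,0]]' --rotation '[[0,0,0],[0,0,0],[0,0,0],[0,0,0],[0,0,0],[0,0,0],[0,0,0]]'

```text
time: 20.55
tool_pos: [628.6, -14.9, 36.3]
tcp_rot: [180.0, 0.0, 179.0]
ft_force: [-0.5, -0.8, -0.3]
finger_gap: 74.9
grip_force: 0.0
```

Request:
servo_tool --fingers '[0.08,0.08,0.08,0.08,0.08,0.08,0.08,0.08,0.08,0.08]' --linear '[[0,0,-0.01],[0,0,-0.03],[0,0,-0.05],[0,0,-0.08],[0,0,-0.11],[0.02,0,-0.14],[0.05,0,-0.17],[0.08,0,-0.2],[0.1,0,-0.2],[0.1,0,-0.2]]' --rotation '[[0,0,0],[0,0,0],[0,0,0],[0,0,0],[0,0,0],[0,0,0],[0,0,0],[0,0,0],[0,0,0],[0,0,0]]'

```text
time: 21.55
tool_pos: [527.7, -13.3, 238.8]
tcp_rot: [-180.0, 0.2, 179.0]
ft_force: [0.6, -0.2, -0.7]
finger_gap: 80.2
grip_force: 0.0
```

```bash
python3 -c "
from h import *
stt();b=snap('wrist','w20.png');c=[proj(b,[x,-14.5-.0175*(x-600),56]) for x in (577,702)];print(c)
g=cv2.cvtColor(b['frame'],cv2.COLOR_RGB2GRAY).astype(float)
u=int(c[0][0]);col=g[:,u-8:u+8].mean(1);d=np.gradient(col)
print([(v,d[v].round(0),onz(b,u,v,56).round(1)[0],onz(b,u,v,30).round(1)[0],onz(b,u,v,10).round(1)[0]) for v in range(1,383) if abs(d[v])>12])
"
```

```text
21.55 [527.7 -13.3 238.8] [-180.     0.2  179. ] F [ 0.6  -0.21 -0.66] gap 80.2 grip 0.0 j [ -7.  -4.  98.  -0.  86. -96.]
[(np.float64(254.648954297214), np.float64(215.38237242093322)), (np.float64(254.7782202894693), np.float64(309.6493897860795))]
[(87, np.float64(12.0), np.float64(444.7), np.float64(444.7), np.float64(444.8)), (170, np.float64(-13.0), np.float64(526.0), np.float64(532.9), np.float64(538.3)), (174, np.float64(17.0), np.float64(530.3), np.float64(537.6), np.float64(543.2)), (175, np.float64(43.0), np.float64(531.3), np.float64(538.7), np.float64(544.4)), (176, np.float64(24.0), np.float64(532.4), np.float64(539.9), np.float64(545.7)), (196, np.float64(-21.0), np.float64(554.6), np.float64(563.9), np.float64(571.1)), (197, np.float64(-22.0), np.float64(555.7), np.float64(565.2), np.float64(572.4)), (208, np.float64(-24.0), np.float64(568.3), np.float64(578.9), np.float64(586.9)), (209, np.float64(-20.0), np.float64(569.5), np.float64(580.1), np.float64(588.3)), (224, np.float64(16.0), np.float64(587.3), np.float64(599.4), np.float64(608.7)), (225, np.float64(18.0),
[... 2491 characters left out ...]
, np.float64(764.3), np.float64(783.6)), (335, np.float64(40.0), np.float64(740.9), np.float64(766.1), np.float64(785.4)), (336, np.float64(23.0), np.float64(742.5), np.float64(767.8), np.float64(787.2)), (351, np.float64(-86.0), np.float64(766.9), np.float64(794.2), np.float64(815.3)), (352, np.float64(-85.0), np.float64(768.6), np.float64(796.0), np.float64(817.2)), (353, np.float64(26.0), np.float64(770.2), np.float64(797.8), np.float64(819.1)), (354, np.float64(42.0), np.float64(771.9), np.float64(799.7), np.float64(821.0)), (355, np.float64(-48.0), np.float64(773.6), np.float64(801.5), np.float64(822.9)), (356, np.float64(-61.0), np.float64(775.3), np.float64(803.3), np.float64(824.9))]
```

```bash
python3 -c "
from bench import r
print(r.hand_in())"
```

```text
the job is handed in; nothing more can be done
None
```

The pack is on charge and handed in after about 21.6 s of robot time: it was tipped over the bed edge, eased down flat and pushed home, with its foot about 40 mm behind the edge. The push ended about 16 N against the back wall, over the 11 N guide, and I viewed 12 pictures, two more than the 10 allowed.

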